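# Lock the pump's inlet and dip its oil

### The job

Check the oil of the vacuum pump: first push the lock pin all the way down through the fork and the shut inlet lever's lug, and leave it there. Then put the wiped dipstick into the dip tube until its collar stops on the rim, draw it out again, and finish still holding it in the gripper, level and steady, with its tip clear above the white service tray for reading. Leave the lever shut and do not disturb the other things on the bench.

Things in the scene. Friction and masses are not known exactly. Their poses are not given: they have to be found in the camera images.
- pump: grey bench vacuum pump, fixed, 130 (its x) by 315 (its y) mm; origin under its middle on the bench, z up, x to its back (away from the robot). Oil case (top 82 mm high) with the dip tube at its +y end (robot's left), finned round motor (top 113 mm) at its -y end with a black terminal box, 85 mm high, in front; valve stem top 121 mm high
- fork_hole (a point): centre of the hole in the top face of the steel fork on the pump (120 mm above the bench, pump x -30, y 0); axes of the pump, hole vertical. Two level plates 34 x 36 x 6 mm, 14 mm apart, joined by a web on the +y side as high as the top plate; holes 13 mm, one above the other; between them the lever's lug, 8 mm thick, hole 13.5 mm. Nothing higher stands within 40 mm of it
- lever (a joint): inlet valve lever, hinged about a vertical axis 60 mm behind the fork (pump x +30); 0 = shut, against its stop, lug hole under the fork hole; grows in rad as it swings open to the pump's -y side (friction about 0.12 N m). Its black sleeve end sticks out 100 mm in front of the pump's middle, 107 mm above the bench
- tube_mouth (a point): centre of the dip tube's rim (126 mm above the bench, pump x -20, y +112.5); axes of the pump, tube vertical. Steel tube, bore 12 mm, its last 12 mm flared to 21 mm inside, 27 mm outside; it stands 44 mm above the oil case, with an exhaust stub 50 mm behind it that ends 24 mm below the rim. The way down is free for 110 mm below the rim
- dip_handle (a point): centre of the dipstick's black flat-sided handle, 50 long (its x) x 16 thick (its y) x 26 mm wide (its z). Dipstick: x along the rod towards the tip; at the start it lies level on the rest, z up, so the handle is taken across its 16 mm. 164 mm long in all, 70 g, balanced near the collar
- dip_stop (a point): on the dipstick's axis, at the stop face of its steel collar (28 mm across, 5 mm thick), 34 mm tipwards of the handle's centre; same axes as dip_handle
- dip_tip (a point): rounded end of the dipstick's 8 mm steel rod, 105 mm beyond the stop face (139 mm beyond the handle's centre); same axes as dip_handle; two thin dark level rings near it
- pin_grip (a point): middle of the lock pin's ribbed grip (18 mm across, 34 mm tall), 24 mm above the underside of the flange (the grip spans 5 to 39 mm above it); z up along the pin; the pin stands upright in the rest's socket at the start. 60 g
- pin_flange (a point): on the lock pin's axis at the underside of its flange (26 mm across, 5 mm thick), 24 mm below pin_grip; the 10 mm shank with a tapered nose reaches 34 mm further down
- tray: white instrument tray, fixed, 130 (its x) by 270 (its y) mm, rim 18 mm high, 3 mm floor; origin under its centre (4 mm above the pump's bench, as the table on the left stands 4 mm higher), z up, long side along its y
- rest: aluminium rest, fixed in the tray, base 118 x 86 x 5 mm; origin on its underside (the tray floor, z 7 mm) below the collar, x along the dipstick to the tip. Two notched cheeks (tops 59 mm above the underside, at x 14 and 86) carry the rod with its axis 47 mm above the underside; the handle overhangs freely. A square socket (30 mm, top 41 mm above the underside) at x 55, y -48 holds the pin
- sample_vial: amber vial with black cap, 25 x 25 x 73 mm, loose, stands in the tray's end beyond the dipstick's tip; origin at its foot
- flask: conical flask with stopper, 67 x 67 x 122 mm, loose, behind the tray; origin at its foot
- bottle_12: amber bottle with blue cap, 56 x 56 x 105 mm, loose, behind the tray; origin at its foot
- dipstick: the dipstick as a whole; its origin and axes are those of dip_stop

How it is judged:
By the outcome, as a careful person would: the job done as asked, in the order asked, and still so for the second after the job is handed in, while the arm keeps its last pose, push and grip.
It also fails if it takes over 64 s, if anything falls off the work surface, if the arm or the gripper's body presses on something with over 40 N, if the wrist force passes 120 N, or if a joint passes its speed limit or range.

### The arm

A 6-joint arm with a two-finger parallel gripper is mounted at the origin on a cart in front of the work surface, level with it; the furniture and walls round the work are solid. World frame = base frame: x ahead of the robot, y to its left, z up, the work surface at z = 0. Lengths are in mm, angles in rad, forces in N, time in s.
With the tool pointing down it reaches from about 375 to 925 mm from the base axis. Payload 5.7 kg.
Tool frame: the origin (TCP) lies at the centre of the arm's flange, where the gripper is bolted on; the fingertips stand finger_overhang ahead of it and the grasp point (between the pads) lies 163 mm ahead of it (finger_overhang is the distance from the TCP to the fingertips, in mm); z points along the fingers, y is the line along which they close (so a half turn about z gives the same grasp; the last joint's range is limited). The gripper opens to 88 mm and grips with 3 to 60 N. Pads are 20 mm wide; open, the fingers measure 115 mm over their backs; the gripper's body (75 mm by 178 mm) begins 61 mm behind the grasp point.
Start: joints at [1.181, 0.359, 1.51, -0, 1.272, -0.115], TCP at [162.813, 577.475, 404.623] pointing down, gripper open.
Joint ranges: [-2.97, 2.97], [-1.01, 2.36], [0.21, 2.38], [-0.96, 4.11], [0.2, 2.71], [-2.98, 2.98]. Speed limits (rad/s): [2.39, 2.39, 3.14, 3.14, 3.14, 3.14].

### API

Orientations are given as a unit quaternion [x, y, z, w].
In Python, from cell import * gives the robot as it stands.
- The arm moves only by the shell command python3 -m jog 'ROWS' [OPENING] [FORCE]. ROWS is JSON, a list that holds one entry, the list of rows, each a list of 4 numbers: the shift along the tool's x, y, z in cm, then the turn about the tool's z in degrees. In form: [[[x, y, z, spin], ...]]. A call has 1 to 12 rows; each row is the pose to reach, as a shift and turn from the pose commanded when the call began, along the tool's axes at that moment; what a row does not reach only later rows make up. A row lasts 1/10 s, in which the tool goes at most 50 mm and 8.59 degrees, less where a joint would pass 70% of its speed; a pose out of reach is approached as far as the arm can. A call with a gripper value outside its range is refused whole. OPENING is the closure in counts, from 0 (fully open) to 255 (shut), set as the call begins (- or left out, the last holds). The fingers move at their own pace and stop on an object; FORCE is the grip in N (left out, the last holds). Time passes only in rows, so rows that repeat a pose let the fingers close. It gives the time, the measured TCP pose, the force, the opening and the grip force at its end, in the units of the state.
- get_state(): the state, without advancing time (a new reading comes with each control period).
- snapshot(name): name is "side" or "top"; returns the picture (420x560x3 uint8, red, green, blue); there is no depth.
- get_calibration(name): a dict with "camera_matrix" (3x3 intrinsics, pixels), "position" and "rotation" of the camera in the world. Camera axes: x right, y up, looking along -z (the intrinsics and any distortion apply to the point x, -y, -z); pixel columns grow to the right and rows downward; lengths in mm; the calibration is good to about 2 mm. A picture is of the moment at which its call begins. get_calibration takes no time and is no camera call.
- job_done(): hands the job in; it is judged then, once.
The state is a dict: "time_s": time; "joint_pos": joint angles; "qd": joint speeds; "effort": joint torques, N m; "eef_pos": TCP position; "tcp_rot": TCP orientation; "force": force on the tool from outside, world axes, zero at the start; "wrist_torque": the same for the moment, N m; "grip_width": finger opening in mm; "finger_force": force on a finger pad.
Only numpy, scipy, OpenCV 4.12 (cv2) and the standard library are available. Lean on these libraries where they do the work, as an engineer would, in place of code of your own. Each camera call takes 0.05 s, during which the arm holds its last target. There are 200 camera calls.

## Working session

There is one attempt and no reset: what is moved stays moved. The work goes in short steps, Python scripts to look and compute and a shell command to move; the robot and the scene stay as the last step left them, time stands still between calls to the robot, and variables do not carry over. Pictures are saved under pics/ and viewed, at most 10 in all, crops included, and the job is handed in when it is done.

```bash
ls; mkdir -p pics
python3 - <<'E'
from cell import *
import cv2,numpy as np
for n in("top","side"):
    im=snapshot(n); cv2.imwrite(f"pics/{n}0.png",im[:,:,::-1]); c=get_calibration(n); print(n,c)
print(get_state())
try: print(finger_overhang)
except Exception as e: print(e)
E
```

```text
pics
top {'camera_matrix': array([[400.196156  ,   0.        , 281.93333551],
       [  0.        , 400.196156  , 206.60811122],
       [  0.        ,   0.        ,   1.        ]]), 'position': array([ 457.87929601,  132.68379215, 1055.94830132]), 'rotation': array([ 0.03467302, -0.03082769, -0.70231147,  0.71035627])}
side {'camera_matrix': array([[426.24099818,   0.        , 290.29871949],
       [  0.        , 426.24099818, 203.85412013],
       [  0.        ,   0.        ,   1.        ]]), 'position': array([390.22219709, 848.0271964 , 671.92956148]), 'rotation': array([-0.04345235,  0.43343715,  0.89462412, -0.09945755])}
{'time_s': 0.1, 'joint_pos': array([ 1.18087907e+00,  3.59412080e-01,  1.51130165e+00,  1.08291141e-05,
        1.27249346e+00, -1.15124626e-01]), 'qd': array([ 4.32850891e-04, -1.50460294e-04, -1.83339174e-03,  1.63746825e-04,
       -2.00215482e-05,  2.24177265e-04]), 'effort': array([ 7.91739185e-04, -5.16354632e+01, -2.71408653e+01,  6.77321618e-02,
        2.74862233e-02, -5.65559264e-05]), 'eef_pos': array([162.70714002, 577.18923335, 403.9144369 ]), 'tcp_rot': array([ 1.36965972e-01,  9.90575424e-01, -7.80371532e-04, -2.06702073e-04]), 'force': array([-0.3588162 , -0.3746079 , -0.00922522]), 'wrist_torque': array([ 0.0268583 , -0.00508478,  0.03174421]), 'finger_force': 0.0, 'grip_width': 87.96204444339746}
182.0
```

View pics/top0.png

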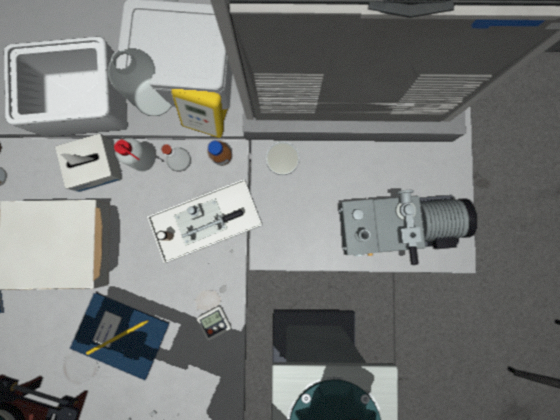

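View pics/side0.png

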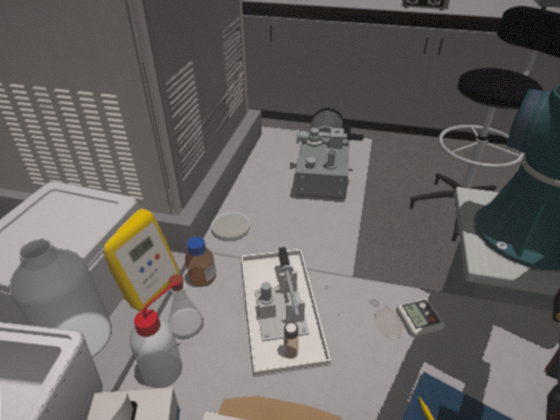

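The top view shows the tray with rest, dipstick and pin at about (205,220), and the pump at about (400,225). In the side view they are at (285,310) and (325,160). I'll enlarge both.

Run:
```python
import cv2,numpy as np
t=cv2.imread("pics/top0.png");s=cv2.imread("pics/side0.png")
def crop(im,x,y,w,h,k): return cv2.resize(im[y:y+h,x:x+w],None,fx=k,fy=k,interpolation=cv2.INTER_CUBIC)
# top: tray 145..265 x 178..263 ; pump 335..480 x 180..268
cv2.imwrite("pics/a.png",np.hstack([crop(t,145,175,100,150,4)[:,:],crop(t,335,175,100,150,4)])[:400])
cv2.imwrite("pics/b.png",np.hstack([crop(s,235,240,100,140,4)[:,:],crop(s,285,100,80,112,5)]))
cv2.imwrite("pics/a.png",np.vstack([crop(t,150,178,116,60,5)[:300],crop(t,335,185,116,60,5)]))
```

```text
(no output)
```

View pics/a.png

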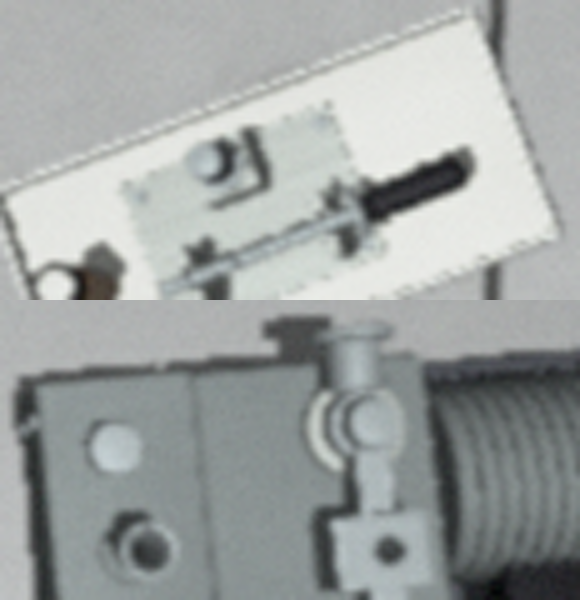

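View pics/b.png

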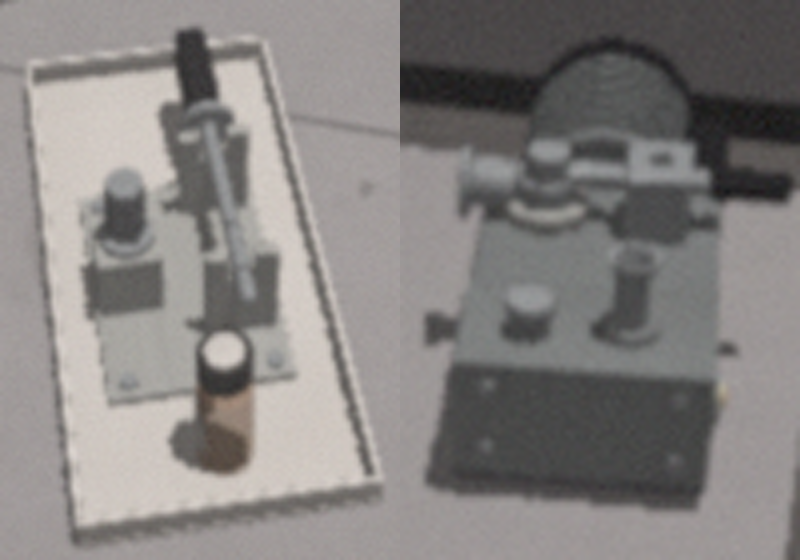

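Top crop, in image pixels: pin top (192,209.6), fork hole (412.6,234.6), tube mouth (364.6,234.2), stem top (409,208.6). Side crop: pin top (266,285), dip tip (296,312.6), collar (286.6,268), fork hole (337,131), tube mouth (331.6,152). Next I fit the poses.

```bash
cat > h.py <<'E'
from cell import *
import cv2,numpy as np
from scipy.spatial.transform import Rotation as R
from scipy.optimize import least_squares
C={n:get_calibration(n) for n in("top","side")}
def proj(n,P):
    c=C[n]; q=R.from_quat(c["rotation"]).inv().apply(np.atleast_2d(P)-c["position"])
    q=q*[1,-1,-1]; u=q@c["camera_matrix"].T; return u[:,:2]/u[:,2:]
def fit(obs,z0,x0):
    # obs: (cam,u,v,local xyz)
    def world(p,l): return R.from_euler("z",p[2]).apply(l)+[p[0],p[1],z0]
    def f(p): return np.concatenate([proj(n,world(p,l))[0]-[u,v] for n,u,v,l in obs])
    r=least_squares(f,x0,loss="soft_l1",x_scale=[10,10,.1]); print(np.round(r.x,3)); print(np.round(f(r.x).reshape(-1,2),1).tolist()); return r.x,lambda l:world(r.x,l)
def tri(a,b):
    return least_squares(lambda P:np.concatenate([proj("top",P)[0]-a,proj("side",P)[0]-b]),[500,200,60]).x
E
cat > m.py <<'E'
from h import *
t=lambda x,y:(150+(x+.5)/5-.5,178+(y+.5)/5-.5)
tp=lambda x,y:(335+(x+.5)/5-.5,185+(y-300+.5)/5-.5)
s=lambda x,y:(235+(x+.5)/4-.5,240+(y+.5)/4-.5)
sp=lambda x,y:(285+(x-400+.5)/5-.5,100+(y+.5)/5-.5)
print("tri fork",tri(tp(390,550),sp(662,158)),"tube",tri(tp(150,548),sp(635,262)),"stem",tri(tp(372,420),sp(549,150)),"pin",tri(t(210,160),s(126,183)))
F=[-30,0,120];T=[-20,112.5,126];S=[30,0,121]
p,w=fit([("top",*tp(390,550),F),("side",*sp(662,158),F),("top",*tp(150,548),T),("side",*sp(635,262),T),("top",*tp(372,420),S),("side",*sp(549,150),S)],0,[480,-180,0])
print("fork",w(F),"tube",w(T))
P=[55,-48,80];tip=[105,0,47];col=[-2.5,0,47+13];hf=[-34-25,0,60];hn=[-9,0,60]
b=[]
o=[("top",*t(210,160),P),("side",*s(126,183),P),("side",*s(249,290),tip),("top",*t(470,158),hf),("side",*s(189,30),hf),("top",*t(352,211),[-2.5,0,60]) ,("side",*s(208,108),[-2.5,0,60])]
p,w=fit(o,7,[500,230,1.8])
print("pin top",w(P),"handle",w([-34,0,47]),"tip",w(tip),"yaw",np.degrees(p[2]))
E
python3 m.py
```

```text
tri fork [ 482.46048306 -166.92157118  120.00303173] tube [481.60296441 -54.77391289 122.37489134] stem [ 542.72874492 -159.24448149  121.3499872 ] pin [537.86799094 359.15225691  82.12683122]
[ 5.12715e+02 -1.63151e+02  1.03000e-01]
[[-0.3, -0.1], [-0.3, 0.1], [-0.3, 0.4], [-0.2, -1.0], [0.3, 0.4], [-0.2, -0.1]]
fork [ 482.87438674 -166.23868664  120.        ] tube [481.24350281 -53.3068921  126.        ]
[514.982 291.667   1.974]
[[-1.2, 0.2], [-0.4, -1.0], [0.4, 2.5], [-1.5, 1.6], [-0.4, -1.8], [0.9, -0.3], [-0.2, -1.2]]
pin top [537.55818726 361.08869313  87.        ] handle [528.32022396 260.3928142   54.        ] tip [473.79112271 388.25045815  54.        ] yaw 113.09741970674621
```

```bash
cat >> h.py <<'E'
def xy(z,top=None,side=None):
    f=lambda q:np.concatenate([proj(n,[*q,z])[0]-o for n,o in(("top",top),("side",side)) if o is not None])
    r=least_squares(f,[500,200]); return r.x
def go(target,yaw=None):
    "target: grasp point world mm; yaw deg of tool y axis; prints shift in tool axes cm, spin deg"
    st=get_state(); M=R.from_quat(st["tcp_rot"]).as_matrix()
    g=st["eef_pos"]+163*M[:,2]; cy=np.degrees(np.arctan2(M[1,1],M[0,1]))
    d=M.T@(np.array(target)-g)/10
    sp=0 if yaw is None else -((yaw-cy+90)%180-90)
    print("grasp",np.round(g,1),"tool y yaw",round(cy,1),"tool x",np.round(M[:,0],3),"shift cm",np.round(d,2),"spin",round(sp,1),"j6",get_state()["joint_pos"][5])
E
cat > m2.py <<'E'
from m import *
for kw in(dict(top=t(209,160)),dict(side=s(126,183)),dict(top=t(209,160),side=s(126,183))): print("pin",xy(87,**kw))
print("tipside",xy(54,side=s(248,290)),"hfar",xy(66,top=t(470,158)),xy(66,side=s(189,30)))
go([537.5,360,150],113.1)
E
python3 m2.py|tail -5
```

```text
pin [538.12714303 358.62482721]
pin [536.28381085 363.17316782]
pin [537.13766886 360.98202977]
tipside [476.05370339 383.16756967] hfar [542.31684734 233.74977219] [536.4732848  241.23739841]
grasp [162.6 576.9 240.9] tool y yaw 74.3 tool x [-0.962  0.271  0.   ] shift cm [-41.97 -10.69   9.1 ] spin -38.8 j6 -0.11512462569975379
```

```bash
python3 -m jog '[[[-4.7,-1.2,0,-8],[-9.4,-2.4,0,-16],[-14,-3.6,0,-24],[-18.7,-4.8,0,-32],[-23.3,-6,0,-38.8],[-28,-7.1,0,-38.8],[-32.6,-8.3,0,-38.8],[-37.3,-9.5,0,-38.8],[-42,-10.7,0,-38.8],[-42,-10.7,3.5,-38.8],[-42,-10.7,7,-38.8],[-42,-10.7,7,-38.8]]]' 0
python3 - <<'E'
from h import *
a=snapshot("top");b=snapshot("side")
cr=lambda im,x,y,w,h,k:cv2.resize(im[y:y+h,x:x+w,::-1],None,fx=k,fy=k,interpolation=cv2.INTER_CUBIC)
cv2.imwrite("pics/c.png",np.hstack([cr(a,150,150,100,120,4),cr(b,225,225,100,120,4)]))
go([537.1,361,74],113.1)
E
```

```text
time_s: 1.3
eef_pos: [536.4, 358.9, 329.4]
tcp_rot: [-0.199, 0.98, -0.001, -0.005]
force: [-0.3, 0.2, -0.5]
grip_width: 87.8
finger_force: 0.0
grasp [537.4 360.2 171.2] tool y yaw 113.1 tool x [-0.92  -0.392  0.002] shift cm [-0.03  0.08  9.72] spin -0.0 j6 -1.4893652624130234
```

View pics/c.png

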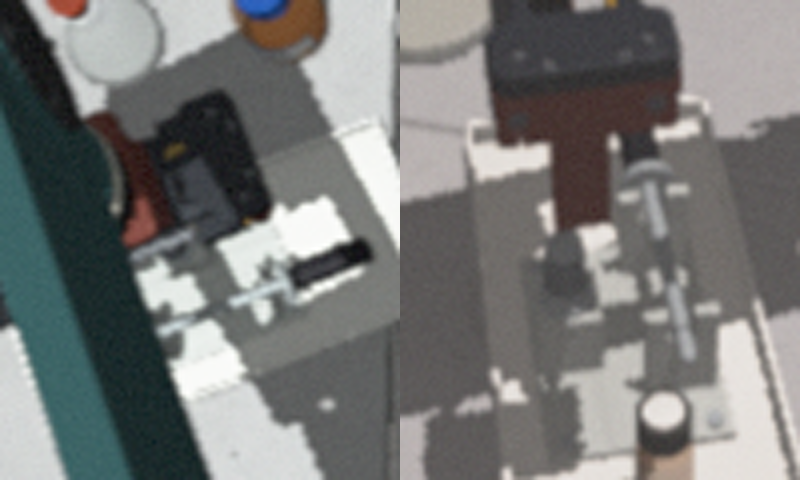

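The picture shows the gripper above the pin: side view finger bottom at about (580,222), pin top at (566,240). I'll check this against the projection.

Run:
```python
from h import *
st=get_state();M=R.from_quat(st["tcp_rot"]).as_matrix()
tip=st["eef_pos"]+182*M[:,2]
for k in(-50,50):
  P=tip+k*M[:,1]; q=proj("side",P)[0]; print(k,P,((q-[225,225]+.5)*4-.5)+[400,0])
print(((proj("side",[537.1,361,87])[0]-[225,225]+.5)*4-.5)+[400,0])
```

```text
-50 [556.93756055 314.22260391 152.24618907] [545.70942475  54.94148455]
50 [517.76512723 406.23086304 152.21935862] [578.52277229 223.3013038 ]
[565.49273694 239.02638659]
```

```bash
python3 -m jog '[[[0,0.1,3,0],[0,0.1,6,0],[0,0.1,8,0],[0,0.1,9,0],[0,0.1,9.7,0],[0,0.1,9.7,0],[0,0.1,9.7,0]]]' 0; python3 -m jog '[[[0,0,0,0],[0,0,0,0],[0,0,0,0],[0,0,0,0],[0,0,0,0],[0,0,0,0],[0,0,0,0],[0,0,0,0],[0,0,0,0],[0,0,0,0]]]' 255 40; python3 -c "
from h import *
go([537,361,220])"
```

```text
time_s: 2.1
eef_pos: [538.1, 361.8, 239.0]
tcp_rot: [-0.2, 0.98, 0.0, 0.001]
force: [-0.3, -0.1, 0.9]
grip_width: 87.6
finger_force: 0.0
time_s: 3.1
eef_pos: [537.6, 361.4, 237.6]
tcp_rot: [-0.2, 0.98, -0.0, -0.0]
force: [-0.5, -0.8, -1.0]
grip_width: 17.2
finger_force: 40.0
grasp [537.6 361.4  74.6] tool y yaw 113.1 tool x [-0.92  -0.392  0.   ] shift cm [  0.07  -0.02 -14.54] spin 0 j6 -1.487807089710661
```

```bash
python3 -m jog '[[[0,0,-1,0],[0,0,-3,0],[0,0,-6,0],[0,0,-9,0],[0,0,-12,0],[0,0,-14.5,0],[0,0,-14.5,0]]]' ; python3 -c "
from h import *
go([482.8,-166.3,220],90)"
```

```text
time_s: 3.8
eef_pos: [538.7, 362.1, 387.6]
tcp_rot: [-0.2, 0.98, 0.001, 0.004]
force: [0.1, 0.4, -0.4]
grip_width: 17.2
finger_force: 40.0
grasp [539.9 362.7 224.6] tool y yaw 113.1 tool x [-0.92  -0.392 -0.008] shift cm [ 25.97 -46.43   0.22] spin 23.1 j6 -1.48780763873858
```

```bash
python3 -m jog '[[[1.2,-2.1,0,2],[3.6,-6.4,0,4],[6,-10.9,0,6],[8.5,-15.3,0,8],[11,-19.8,0,10],[13.4,-24.2,0,12],[15.9,-28.7,0,14],[18.3,-33.1,0,16],[20.8,-37.5,0,18],[23.2,-42,0,20],[25,-45.2,0,22],[25.7,-46.4,0,23]]]' ; python3 -m jog '[[[0,0,2,0],[0,0,2.5,0],[0,0,2.5,0],[0,0,2.5,0],[0,0,2.5,0]]]'
python3 - <<'E'
from h import *
a=snapshot("top");b=snapshot("side")
cr=lambda im,x,y,w,h,k:cv2.resize(im[y:y+h,x:x+w,::-1],None,fx=k,fy=k,interpolation=cv2.INTER_CUBIC)
cv2.imwrite("pics/d.png",np.hstack([cr(a,365,190,80,80,5),cr(b,295,80,80,80,5)]))
go([482.8,-166.3,188])
st=get_state();M=R.from_quat(st["tcp_rot"]).as_matrix();g=st["eef_pos"]+163*M[:,2]
for d in(26.6,60.6): 
  for k,(n,o) in enumerate((("top",(365,190)),("side",(295,80)))): print(d,n,((proj(n,g+d*M[:,2])[0]-o+.5)*5-.5)+[400*k,0])
E
```

```text
time_s: 5.0
eef_pos: [482.1, -169.6, 382.1]
tcp_rot: [0.002, 1.0, -0.001, -0.0]
force: [0.3, 0.6, -1.0]
grip_width: 16.9
finger_force: 40.0
time_s: 5.5
eef_pos: [483.2, -165.5, 358.2]
tcp_rot: [-0.001, 1.0, -0.0, 0.0]
force: [0.2, -0.4, 0.5]
grip_width: 17.4
finger_force: 40.0
grasp [ 483.3 -165.9  195.2] tool y yaw 90.1 tool x [-1.    -0.002 -0.001] shift cm [ 0.05 -0.04  0.72] spin 0 j6 -2.0383473605555755
26.6 top [272.87233743 221.07099094]
26.6 side [616.53847156 175.23285365]
60.6 top [247.96559313 222.85038939]
60.6 side [611.4830836  234.02163263]
```

View pics/d.png

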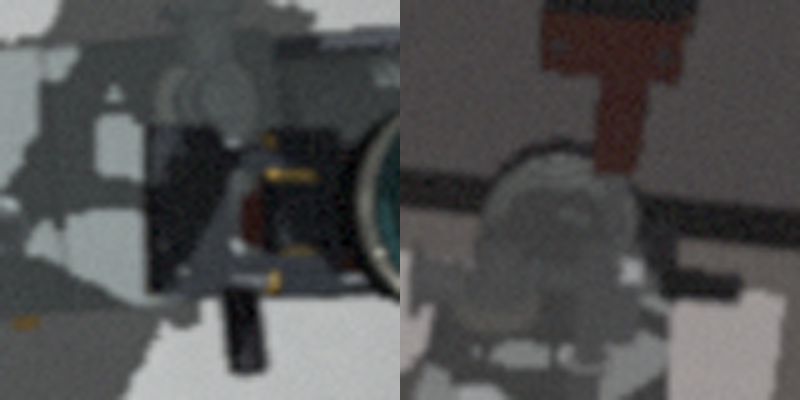

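The crop is too dark to see the pin against the motor, so I'll stretch the contrast.

Run:
```python
from h import *
ims=np.mean([snapshot("side")[100:145,310:370].astype(float) for _ in range(6)],0)
g=cv2.resize(ims[:,:,::-1],None,fx=13,fy=13,interpolation=cv2.INTER_CUBIC)
g=np.clip((g-30)*2.2,0,255); cv2.imwrite("pics/e.png",g)
go([482.8,-166.3,188])
st=get_state();M=R.from_quat(st["tcp_rot"]).as_matrix();gp=st["eef_pos"]+163*M[:,2]
P=lambda p:(proj("side",p)[0]-[310,100]+.5)*13-.5
for d in(19,21.6,26.6,60.6): print(d,P(gp+d*M[:,2]))
print("hole",P([482.87,-166.2,120]))
```

```text
grasp [ 482.9 -166.1  194.8] tool y yaw 90.1 tool x [-1.    -0.001 -0.   ] shift cm [ 0.01 -0.02  0.68] spin 0 j6 -2.0383673397152755
19 [373.93590268 163.16103803]
21.6 [372.91090469 175.15374193]
26.6 [370.94816492 198.11823274]
60.6 [357.88828102 350.92177219]
hole [352.82044771 412.91556818][ WARN:0@7.897] global loadsave.cpp:1063 imwrite_ Unsupported depth image for selected encoder is fallbacked to CV_8U.
```

View pics/e.png

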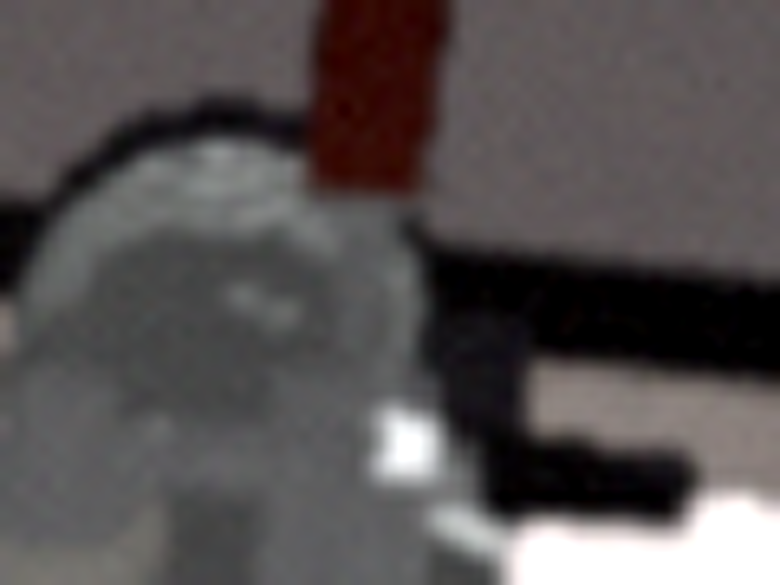

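The finger is centred at about (365,190) and the shaded pin can't be told from the motor behind it. The grip width of 17.4 mm shows it is still held, so I'll insert by feel.

```bash
python3 -m jog '[[[0,0,0.5,0],[0,0,1,0],[0,0,1.3,0],[0,0,1.5,0],[0,0,1.7,0],[0,0,1.9,0],[0,0,2.1,0],[0,0,2.3,0],[0,0,2.3,0],[0,0,2.3,0]]]' ; python3 -c "
from h import *
go([482.9,-166.2,146.6]);s=get_state();print(s['force'],s['wrist_torque'])"
```

```text
time_s: 6.9
eef_pos: [482.9, -166.2, 334.7]
tcp_rot: [-0.0, 1.0, -0.0, -0.0]
force: [-0.1, 0.0, 0.1]
grip_width: 17.3
finger_force: 40.0
grasp [ 482.8 -166.2  171.7] tool y yaw 90.1 tool x [-1.    -0.001  0.   ] shift cm [-0.01 -0.    2.51] spin 0 j6 -2.0383898553538433
[-0.11628908  0.00338027  0.13685754] [ 0.01175883  0.03295106 -0.00715863]
```

```bash
python3 -m jog '[[[0,0,0.3,0],[0,0,0.6,0],[0,0,0.9,0],[0,0,1.2,0],[0,0,1.5,0],[0,0,1.8,0],[0,0,2.1,0],[0,0,2.3,0],[0,0,2.3,0],[0,0,2.3,0]]]' ; python3 -c "
from h import *
go([482.9,-166.2,146.6]);s=get_state();print(s['force'],s['wrist_torque'])"
```

```text
time_s: 7.9
eef_pos: [482.9, -166.2, 311.7]
tcp_rot: [-0.0, 1.0, -0.0, -0.0]
force: [-0.3, -0.7, -0.1]
grip_width: 17.3
finger_force: 40.0
grasp [ 482.9 -166.2  148.7] tool y yaw 90.1 tool x [-1.    -0.001  0.   ] shift cm [-0.   -0.    0.21] spin 0 j6 -2.0384063773065053
[-0.28149031 -0.70983958 -0.08783151] [-0.00449496  0.05065857  0.03807025]
```

```bash
python3 -m jog '[[[0,0,0.1,0],[0,0,0.2,0],[0,0,0.3,0],[0,0,0.4,0],[0,0,0.4,0],[0,0,0.4,0]]]'; python3 -m jog '[[[0,0,-0.1,0],[0,0,-0.2,0],[0,0,-0.2,0]]]'
```

```text
time_s: 8.5
eef_pos: [482.9, -166.1, 309.4]
tcp_rot: [-0.001, 1.0, -0.0, 0.0]
force: [-4.1, 1.6, 17.3]
grip_width: 17.5
finger_force: 40.0
time_s: 8.8
eef_pos: [482.9, -166.2, 309.7]
tcp_rot: [-0.001, 1.0, -0.0, 0.0]
force: [-0.1, 0.1, -1.1]
grip_width: 17.6
finger_force: 40.0
```

```bash
python3 -m jog '[[[0,0,0,0],[0,0,0,0],[0,0,0,0],[0,0,0,0],[0,0,0,0],[0,0,-1,0],[0,0,-4,0],[0,0,-8,0],[0,0,-10,0]]]' 0; python3 -m jog '[[[-0.4,3.5,0,6],[-0.8,7.5,0,12],[-1.2,11.5,0,18],[-1.6,15.5,0,24],[-2,19.5,0,30],[-2.4,23.5,0,36],[-2.9,27.5,0,43],[-3.3,31.5,0,50],[-3.8,35.5,0,56],[-4.2,39.5,0,62],[-4.5,42.7,0,67],[-4.5,42.7,0,67]]]'
python3 - <<'E'
from h import *
go([528.3,260.5,54],23.1)
b=snapshot("side"); a=snapshot("top")
cr=lambda im,x,y,w,h,k:cv2.resize(im[y:y+h,x:x+w,::-1],None,fx=k,fy=k,interpolation=cv2.INTER_CUBIC)
cv2.imwrite("pics/f.png",np.hstack([cr(b,245,225,80,110,5),cr(b,295,100,80,110,5)]))
for p in([528.3,260.5,67],[528.3,260.5,54],[474,388,54]): print((proj("side",p)[0]-[245,225]+.5)*5-.5)
print("pin top expected",(proj("side",[482.9,-166.2,159])[0]-[295,100]+.5)*5-.5+[400,0])
E
```

```text
time_s: 9.7
eef_pos: [483.5, -166.4, 413.4]
tcp_rot: [-0.001, 1.0, -0.001, 0.002]
force: [-0.6, 0.3, -0.4]
grip_width: 85.0
finger_force: 0.0
time_s: 10.9
eef_pos: [527.6, 264.4, 410.4]
tcp_rot: [0.551, 0.835, 0.001, 0.0]
force: [-0.0, -0.9, 1.0]
grip_width: 88.0
finger_force: 0.0
grasp [527.8 264.7 247.4] tool y yaw 23.1 tool x [-0.393  0.92   0.001] shift cm [-0.43 -0.15 19.34] spin 0.0 j6 -0.05729105261369304
[195.17820573 147.04594404]
[195.217969   170.04686456]
[263.03315935 449.66327543]
pin top expected [616.01870047  91.94746518]
```

View pics/f.png

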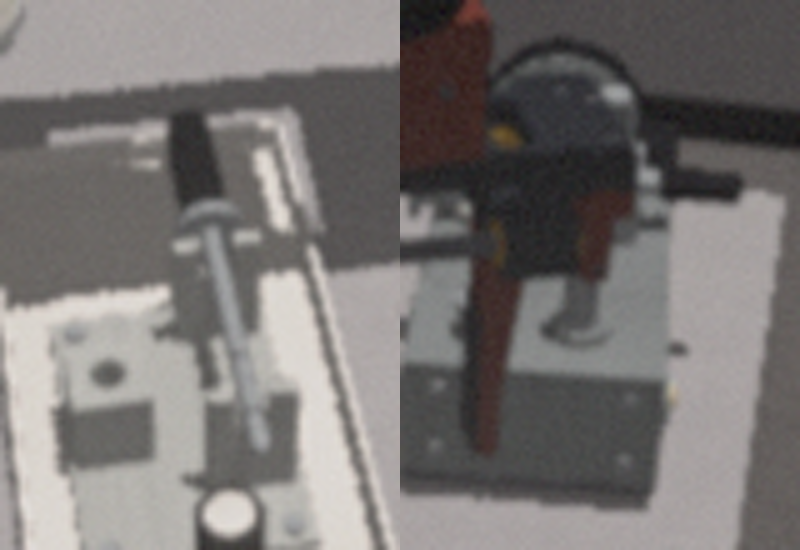

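The side view shows the handle at (195,158), the tip at (261,447) and an empty socket. All of this matches the prediction, so I'll go down and grip.

```bash
python3 -m jog '[[[0,0,3,0],[0,0,7,0],[0,0,11,0],[0,0,14,0],[0,0,16,0],[0,0,18,0],[0,0,19,0],[0,0,19.3,0],[0,0,19.3,0],[0,0,19.3,0]]]' 0; python3 -m jog '[[[0,0,0,0],[0,0,0,0],[0,0,0,0],[0,0,0,0],[0,0,0,0],[0,0,0,0],[0,0,0,0],[0,0,0,0],[0,0,0,0],[0,0,0,0]]]' 255 50; python3 -c "
from h import *
go([528.3,260.5,54],23.1)"
```

```text
time_s: 12.0
eef_pos: [528.0, 260.8, 217.7]
tcp_rot: [0.552, 0.834, 0.001, 0.001]
force: [-0.2, -0.3, 0.6]
grip_width: 88.0
finger_force: 0.0
time_s: 13.0
eef_pos: [527.5, 260.9, 216.6]
tcp_rot: [0.552, 0.834, -0.0, 0.0]
force: [0.2, -0.1, 1.0]
grip_width: 15.5
finger_force: 49.9
grasp [527.5 260.9  53.6] tool y yaw 23.1 tool x [-0.392  0.92  -0.   ] shift cm [-0.07  0.06 -0.04] spin -0.0 j6 -0.060357675762744964
```

```bash
python3 -m jog '[[[0,0,-0.5,0],[0,0,-1.5,0],[0,0,-4,0],[0,0,-7,0],[0,0,-10,0],[0,0,-13,0],[0,0,-16,0],[0,0,-19,0],[0,0,-21,0],[0,0,-22,0],[0,0,-22,0],[0,0,-22,0]]]';python3 -c "
from h import *
s=get_state();print(s['wrist_torque'])";  python3 -m jog '[[[0,0,0,0],[0,0,0,0],[0,0,0,0],[0,0,0,0],[0,0,0,0],[0,0,0,0],[0,0,0,0],[0,0,0,0],[0,0,0,0],[0,0,0,0]]]' 255 8
python3 - <<'E'
from h import *
s=get_state();print(s['wrist_torque'])
b=snapshot("side")
cv2.imwrite("pics/g0.png",b[:,:,::-1])
M=R.from_quat(s["tcp_rot"]).as_matrix();g=s["eef_pos"]+163*M[:,2]
print(g,proj("side",g),proj("side",g+[0,0,-139]),proj("side",g+139*M[:,0]))
E
```

```text
time_s: 14.2
eef_pos: [527.1, 260.7, 436.0]
tcp_rot: [0.552, 0.834, -0.001, -0.0]
force: [-0.4, 0.1, -0.5]
grip_width: 15.6
finger_force: 49.9
[-0.11065565  0.05186597  0.02696324]
time_s: 15.2
eef_pos: [527.5, 260.9, 436.7]
tcp_rot: [0.552, 0.834, -0.0, 0.0]
force: [-0.3, 0.0, -0.2]
grip_width: 16.5
finger_force: 8.0
[-0.09440071  0.03007528 -0.00181537]
[527.46215538 260.89642677 273.68219368] [[283.91489444 167.22126684]] [[283.97537625 228.77498344]] [[300.58420536 219.91090813]]
```

```bash
cat >> h.py <<'E'
def avg(n="side",k=4): return np.mean([snapshot(n).astype(float) for _ in range(k)],0)
def blobs(a,b,th=14,box=None):
    d=np.abs(a-b).max(2); d=cv2.GaussianBlur(d,(3,3),0); m=(d>th).astype(np.uint8)
    n,l,s,c=cv2.connectedComponentsWithStats(m)
    for i in range(1,n):
        if s[i,4]>12: print(s[i].tolist(),np.round(c[i],1), np.round((b-a)[l==i].mean(),1))
E
python3 -c "
from h import *
np.save('s8.npy',avg())"
python3 -m jog '[[[0,0,0,0],[0,0,0,0],[0,0,0,0],[0,0,0,0],[0,0,0,0],[0,0,0,0],[0,0,0,0],[0,0,0,0],[0,0,0,0],[0,0,0,0]]]' 255 3; python3 -c "
from h import *
b=avg();np.save('s3.npy',b);blobs(np.load('s8.npy'),b)"
```

```text
time_s: 16.45
eef_pos: [527.5, 260.9, 436.7]
tcp_rot: [0.552, 0.834, -0.0, 0.0]
force: [0.6, -0.1, -0.3]
grip_width: 15.8
finger_force: 3.0
```

Run:
```python
import numpy as np,cv2
b=np.load('s3.npy')[130:260,235:335,::-1]
cv2.imwrite("pics/g.png",cv2.resize(np.clip((b-10)*1.4,0,255).astype(np.uint8),None,fx=4.6,fy=4.6,interpolation=cv2.INTER_CUBIC))
```

```text
(no output)
```

View pics/g.png

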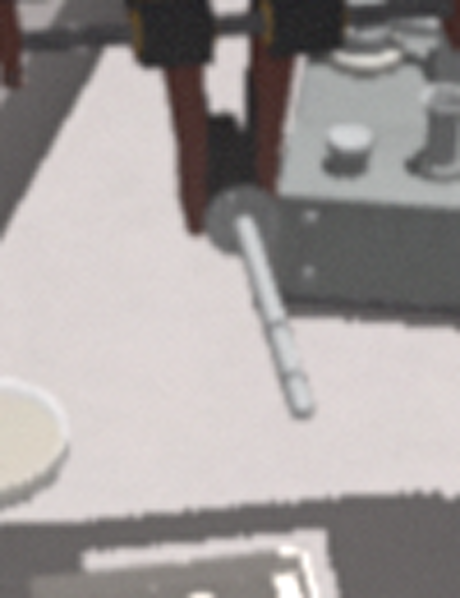

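The tip is at about (301,219), so the rod is still level and 3 N holds it statically. I'll shake it vertically to make it swing down.

```bash
python3 -m jog '[[[0,0,-4,0],[0,0,0,0],[0,0,-4,0],[0,0,0,0],[0,0,-4,0],[0,0,0,0],[0,0,-4,0],[0,0,0,0],[0,0,0,0],[0,0,0,0],[0,0,0,0]]]'; python3 -c "
from h import *
b=avg();np.save('s4.npy',b);blobs(np.load('s3.npy'),b)"
```

```text
time_s: 17.75
eef_pos: [527.8, 261.0, 437.5]
tcp_rot: [0.552, 0.834, 0.0, 0.0]
force: [0.1, 0.6, -0.2]
grip_width: 15.9
finger_force: 3.0
[285, 56, 27, 11, 61] [302.5  62.4] 14.7
[258, 73, 2, 8, 14] [258.5  76.5] -19.9
[275, 80, 10, 2, 14] [278.9  80.7] -17.7
[287, 80, 10, 2, 15] [291.3  80.5] -18.3
[233, 104, 8, 3, 18] [236.2 104.8] -23.1
[258, 105, 7, 2, 13] [260.8 105.5] -18.1
[245, 113, 13, 7, 48] [250.7 117.1] -15.6
[252, 112, 6, 3, 14] [254.5 113. ] 22.6
[240, 125, 15, 6, 37] [246.1 127.3] 23.6
[282, 128, 8, 6, 25] [286.3 131.3] -22.8
[311, 129, 8, 3, 19] [314.1 129.8] -22.5
[318, 133, 11, 3, 28] [322.9 133.9] 25.0
[279, 136, 11, 23, 102] [285.5 147.6] -22.8
[255, 138, 8, 3, 15] [259.5 138.9] 19.9
[295, 141, 6, 22, 42] [297.2 151.3] 22.2
[277, 170, 27, 81, 850] [289.4 202.1] -20.7
[260, 281, 21, 25, 245] [270.8 292.2] 0.3
[270, 316, 6, 8, 41] [272.3 319.4] 44.9
```

Run:
```python
from h import *
s=get_state();M=R.from_quat(s["tcp_rot"]).as_matrix();g=s["eef_pos"]+163*M[:,2]
for a in range(0,120,15):
  u=np.cos(np.radians(a))*M[:,0]+np.sin(np.radians(a))*M[:,2]
  print(a,np.round(proj("side",[g+34*u,g+139*u]),0).reshape(-1) if 0 else np.round(np.r_[proj("side",g+34*u)[0],proj("side",g+139*u)[0]],0))
a=np.load('s3.npy');b=np.load('s4.npy');d=(b-a).mean(2)
for r in range(168,256,3): print(r,' '.join(f"{int(v):4d}" for v in d[r,274:308]))
```

```text
0 [287. 178. 300. 220.]
15 [287. 182. 299. 236.]
30 [287. 185. 297. 246.]
45 [286. 187. 294. 249.]
60 [285. 187. 290. 247.]
75 [284. 186. 287. 240.]
90 [284. 183. 284. 228.]
105 [283. 180. 280. 215.]
168  -17    2    0    2   -1   -1    0    1    2    4    0    2    0    2    0    3    1    3    0    4   17   20    7    0    0    0    0    0   -1    1    0    0    0    0
171  -15    2    0    0    0    0   -1    0   -5  -17  -25  -33  -33  -32  -32  -32  -26  -18  -15   -3   10   12    3    0    0    0    0   -1    0    1   -2    0    0    2
174  -14   -3    0    0   -1   -4  -16  -31  -37  -37  -39  -40  -38  -34  -34  -36  -32  -28  -28  -26  -16   -1    0    0   -1    0    1    1    0    1    0    0    0    0
177  -19  -14   -1    0   -3  -18  -36  -38  -40  -37  -39  -41  -60  -84  -90  -74  -40  -27  -28  -30  -21   -5    0   -1    0    1    0    1    0    0    0   -2   -1   -1
180    0   -1    7   21   29   19  -14  -38  -42  -40  -39  -42  -61  -91 -103  -73  -10   50   63   39    6   -2    0   -1    0   -1    2    0    0    1   -1    0    0    1
183    0    0    2    1    0  
[... 3619 characters left out ...]
   1
246    0    0    7    6    4    0    0   -1    0    1    0   -1    0    1   11   14  -19  -14    0    1   -7  -11   -3    0    0    2    1    0    1    0   -4   -9   -4    2
249    0    0    2    1    1   -1    0    1    0    0    0    0    2    0    0    0  -12  -36  -44  -32   -3   17    5    0   -1    1    0    0    1    1    0    0    0    0
252   -1    0    1    0    0    0    0    1   -1    1    0    0    1    0    1    0    0    0    0    0    1    0    0   -1    1    0   -1    0    2    0    0   -1    0    1
255    0    0    0    0    0   -2    1    0    1    1    0    0    0    0    1    0    1    0   -1    0    0    0    0   -1    0    1    0    0    0    1    1   -1   -4  -11
```

It swung to about 52°, with the tip near (292,249). I'll shake again.

```bash
python3 -m jog '[[[0,0,-4,0],[0,0,0,0],[0,0,-4,0],[0,0,0,0],[0,0,-4,0],[0,0,0,0],[0,0,-4,0],[0,0,0,0],[0,0,0,0],[0,0,0,0],[0,0,0,0]]]'
cat > ang.py <<'E'
from h import *
import sys
s=get_state();M=R.from_quat(s["tcp_rot"]).as_matrix();g=s["eef_pos"]+163*M[:,2]
b=avg();np.save(sys.argv[1],b);a=np.load('s3.npy')
# background along rod: sample predicted rod line vs side pixels, score darkness contrast
im=b.mean(2).astype(np.float32)
def samp(q): return cv2.remap(im,q[:,0].astype(np.float32)[None],q[:,1].astype(np.float32)[None],cv2.INTER_LINEAR)[0]
best=[]
for off in(-4,0,4):
 for A in np.arange(20,120,2.):
  u=np.cos(np.radians(A))*M[:,0]+np.sin(np.radians(A))*M[:,2]
  q=proj("side",g+off*M[:,0]+np.linspace(50,137,30)[:,None]*u)
  beyond=proj("side",g+off*M[:,0]+np.linspace(143,165,8)[:,None]*u)
  t=q[-1]-q[0];t/=np.hypot(*t);n=np.array([-t[1],t[0]])
  out=np.r_[samp(q+5*n),samp(q-5*n),samp(beyond)]
  best.append((np.median(out)-np.percentile(samp(q),80)-np.std(samp(beyond)),A,off))
best.sort(reverse=True);print([(round(float(x),1),y,z) for x,y,z in best[:6]])
blobs(np.load(sys.argv[2]),b,18)
E
python3 ang.py s5.npy s4.npy
```

```text
time_s: 19.05
eef_pos: [527.9, 261.1, 437.8]
tcp_rot: [0.552, 0.834, 0.0, 0.0]
force: [0.4, -0.3, -1.2]
grip_width: 15.6
finger_force: 3.0
[(26.6, np.float64(62.0), -4), (25.9, np.float64(60.0), -4), (25.6, np.float64(58.0), -4), (25.5, np.float64(62.0), 0), (25.3, np.float64(60.0), 0), (24.8, np.float64(58.0), 0)]
[275, 293, 5, 13, 43] [277.1 300.1] 15.3
```

Run:
```python
from h import *
b=np.load('s5.npy').mean(2)
for r in range(206,256,2): print(r,' '.join(f"{int(v):3d}" for v in b[r,282:304]))
s=get_state();M=R.from_quat(s["tcp_rot"]).as_matrix();g=s["eef_pos"]+163*M[:,2]
for a in range(44,70,4):
  u=np.cos(np.radians(a))*M[:,0]+np.sin(np.radians(a))*M[:,2]
  print(a,np.round(np.r_[proj("side",g+60*u)[0],proj("side",g+139*u)[0]],1))
```

```text
206 165 163 151 125 123 137 139 138 150 162 163 163 161 163 164 163 161 163 162 162 163 162
208 163 162 150 127 118 132 137 137 143 160 163 162 162 161 162 162 161 162 163 163 162 162
210 163 163 160 143 119 128 138 139 145 159 163 164 161 161 162 162 163 163 165 164 163 163
212 163 163 163 147 118 126 140 138 143 160 164 164 162 163 162 164 164 164 164 164 164 164
214 163 163 161 148 123 125 139 138 143 159 163 163 165 164 162 163 164 164 165 164 163 164
216 162 163 162 149 124 121 137 139 139 151 161 165 165 165 164 164 163 161 163 163 164 164
218 164 163 163 154 131 119 130 138 137 145 160 164 162 162 161 162 162 162 162 164 162 165
220 162 162 163 159 143 119 129 140 139 146 158 162 161 161 162 162 162 163 163 162 162 162
222 162 162 163 162 147 118 126 140 140 143 160 162 161 162 163 163 162 163 163 163 162 163
224 164 165 165 162 149 113 109 120 120 125 149 162 163 161 160 162 162 163 162 163 162 162
226 164 163 161 161 150 122 114 128 132 135 148 160 164 163 162 163 163 162 163 162 163 163
228 163 163 164 162 155 134 119 131 139 136 144 159 164 163 162 162 162 163 162 161 163 
[... 702 characters left out ...]
1  81  80  82  87  97  98  98  97  99
246  99  99 100 101 114 123 111 109 118 132 138 131 129 137 139 138 147 158 161 161 161 159
248 163 163 162 163 164 164 159 146 119 109 118 132 155 170 176 176 172 165 158 158 161 163
250 149 145 144 143 139 136 134 131 118 109 111 117 129 155 174 174 168 162 171 186 172 164
252 108 108 108 106 107 105 104 104 106 104 105 104 106 108 110 112 110 115 150 195 180 164
254 104 105 106 104 106 105 104 104 104 103 105 110 124 133 136 146 147 137 129 165 188 170
44 [288.  201.8 294.  249. ]
48 [287.7 202.  293.1 249. ]
52 [287.3 202.1 292.3 248.6]
56 [287.  202.1 291.3 247.8]
60 [286.6 201.8 290.4 246.7]
64 [286.2 201.4 289.5 245.2]
68 [285.8 200.9 288.6 243.4]
```

The rod is at about 54°, so the tip is roughly 82 mm ahead of the grasp point and 112 mm below it. I'll carry it to the tube, tip the end into the flare and swing the handle upright around it.

```bash
python3 -m jog '[[[-1,-0.5,0,0],[-3,-1.4,0,0],[-6,-2.8,0,0],[-9.5,-4.5,0,0],[-13,-6.1,0,0],[-17,-8,0,0],[-21,-9.9,0,0],[-25,-11.8,0,0],[-29,-13.6,0,0],[-32,-15.1,0,0],[-34,-16,0,0],[-35.3,-16.6,0,0]]]' 255 12; python3 -m jog '[[[0,0,1,0],[0,0,1.5,0],[0,0,1.5,0],[0,0,1.5,0]]]'
python3 - <<'E'
from h import *
go([513.3,-128.7,243])
a=avg("top");b=avg("side");np.save('t6.npy',a);np.save('s6.npy',b)
s=get_state();M=R.from_quat(s["tcp_rot"]).as_matrix();g=s["eef_pos"]+163*M[:,2]
A=np.radians(54);u=np.cos(A)*M[:,0]+np.sin(A)*M[:,2]
f=lambda n,o,p:np.round((proj(n,p)[0]-o+.5)*6-.5)
for n,o in(("top",[330,190]),("side",[300,95])): print(n,"tip",f(n,o,g+139*u),"mouth",f(n,o,[481.2,-53.3,126]),g+139*u)
cr=lambda im,o:cv2.resize(np.clip((im[o[1]:o[1]+80,o[0]:o[0]+65,::-1]-10)*1.5,0,255).astype(np.uint8),None,fx=6,fy=6,interpolation=cv2.INTER_CUBIC)
cv2.imwrite("pics/h.png",np.hstack([cr(a,(330,190)),cr(b,(300,95))]))
E
```

```text
time_s: 20.45
eef_pos: [512.4, -131.2, 436.9]
tcp_rot: [0.552, 0.834, -0.0, 0.0]
force: [0.2, 0.8, -0.9]
grip_width: 15.7
finger_force: 12.0
time_s: 20.85
eef_pos: [512.9, -127.8, 421.3]
tcp_rot: [0.551, 0.835, -0.0, -0.001]
force: [-0.0, -0.2, -0.7]
grip_width: 15.7
finger_force: 12.0
grasp [ 512.7 -127.7  258.3] tool y yaw 23.1 tool x [-0.393  0.92   0.001] shift cm [-0.12  0.01  1.53] spin 0 j6 -0.7789032654660593
top tip [220. 269.] mouth [208. 270.] [481.07775111 -53.67076978 146.37041522]
side tip [195. 295.] mouth [191. 339.] [481.07775111 -53.67076978 146.37041522]
```

View pics/h.png

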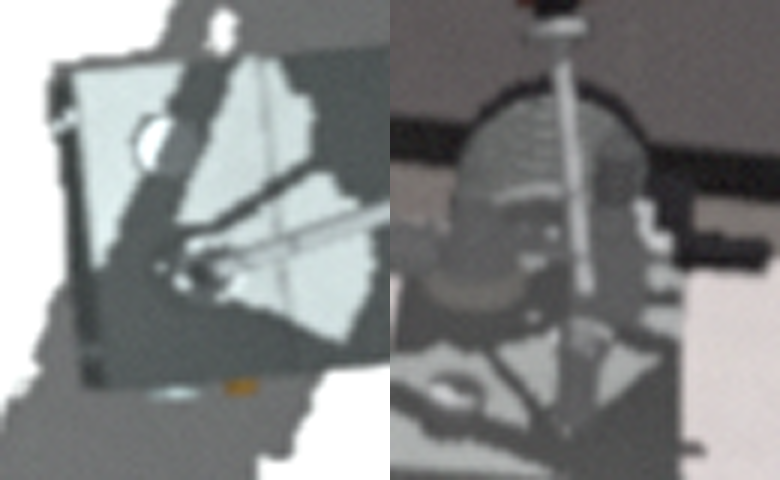

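The top view shows the tip at about (217,272) beside the mouth at (205,273). In the side view the tip is at (586,290), right above the mouth at (585,338). That agrees with the model, so I'll go down into the flare.

```bash
python3 -m jog '[[[0,0,0.8,0],[0,0,1.6,0],[0,0,2.2,0],[0,0,2.6,0],[0,0,2.6,0]]]' 255 8; python3 -m jog '[[[0.6,0,-0.4,0],[1.25,0,-0.8,0],[1.9,0,-1.1,0],[2.6,0,-1.4,0],[3.2,0,-1.6,0],[3.9,0,-1.8,0],[3.9,0,-1.8,0]]]'
python3 - <<'E'
from h import *
go([513.3,-128.7,243]);print(get_state()["force"])
b=avg("side")
cv2.imwrite("pics/i.png",b[:,:,::-1]);np.save("s7.npy",b)
g=b.mean(2)
s=get_state();M=R.from_quat(s["tcp_rot"]).as_matrix();G=s["eef_pos"]+163*M[:,2]
print(proj("side",G)[0])
for A in(54,63,72,81,90):
  A=np.radians(A);u=np.cos(A)*M[:,0]+np.sin(A)*M[:,2]; print(np.round([proj("side",G+k*u)[0] for k in(31,60,90,139)],1).tolist())
for r in range(98,152,3): print(r,' '.join(f"{int(v):3d}" for v in g[r,318:344]))
E
```

```text
time_s: 21.75
eef_pos: [512.6, -128.8, 394.7]
tcp_rot: [0.552, 0.834, -0.0, -0.001]
force: [-1.0, 0.7, -1.1]
grip_width: 15.9
finger_force: 8.0
time_s: 22.45
eef_pos: [497.2, -92.1, 414.0]
tcp_rot: [0.551, 0.834, 0.0, -0.0]
force: [0.7, -0.5, -0.6]
grip_width: 15.9
finger_force: 8.0
grasp [497.3 -92.1 251. ] tool y yaw 23.1 tool x [-0.392  0.92   0.   ] shift cm [-4.    0.04  0.8 ] spin 0 j6 -0.7231596075066017
[ 0.71672983 -0.54065992 -0.64147749]
[330.4890837   95.85016907]
[[331.8, 109.1], [333.0, 121.5], [334.2, 134.2], [336.2, 155.0]]
[[331.2, 109.3], [331.9, 121.8], [332.6, 134.5], [333.8, 155.0]]
[[330.7, 109.2], [330.9, 121.5], [331.1, 133.9], [331.4, 153.6]]
[[330.2, 108.8], [329.8, 120.5], [329.5, 132.4], [329.1, 151.0]]
[[329.6, 108.0], [328.8, 119.0], [328.1, 130.0], [326.8, 147.2]]
98  72  70  70  69  63  46  36  37  39  36  34  27  25  31  32  25  28  30  34  41  53  67  73  70  70  70
101  69  70  70  70  62  44  39  37  40  38  30  29  29  32  25  29  31  34  37  41  53  67  73  70  69  70
104  69  70  70  68  69  64  52  42  37  39  34  27  27  27  27  29  26  34  41
[... 1066 characters left out ...]
09 125 114  82  71  70  69  73  89 116 130
137  97  89  91 102  96  90  90  89  86  85  87  82  75  72  76  94 110 105  81  71  73  74  72  73  74  80
140  89  96  93  91  90 104 115 120 121 115  97  88  78  73  74  88 111 118  98  76  72  72  72  75  88 110
143 114 123 115  98  82  72  71  71  67  66  63  66  72  73  72  83 109 124 113  83  71  72  73  71  71  77
146  72  80  98 114 118 122 120 118 104  74  60  64  71  73  71  79 104 122 114  83  70  72  72  77  89 101
149  63  62  60  61  63  66  64  64  66  69  86 105 101 104 103  94  88 100 102  81  67  68  81 104 119 123[ WARN:0@5.104] global loadsave.cpp:1063 imwrite_ Unsupported depth image for selected encoder is fallbacked to CV_8U.
```

The tip lifted out of the flare because I raised it too early. I'll go back and swing over nearly level so the tip slides down into the bore.

```bash
python3 -m jog '[[[-1.5,0,0,0],[-3,0,0,0],[-3.9,0,0,0],[-3.9,0,0,0],[-3.9,0,0.7,0],[-3.9,0,1.4,0],[-3.9,0,1.9,0],[-3.9,0,1.9,0]]]' 255 3; python3 -m jog '[[[0.4,0,0,0],[0.8,0,0,0],[1.2,0,-0.1,0],[1.6,0,-0.2,0],[2,0,-0.3,0],[2.4,0,-0.4,0],[2.4,0,-0.4,0]]]'
cat > rod.py <<'E'
from h import *
print(get_state()["force"])
g=avg("side").mean(2)
s=get_state();M=R.from_quat(s["tcp_rot"]).as_matrix();G=s["eef_pos"]+163*M[:,2];print(np.round(G,1))
for A in(48,54,60,66,72,78,84,90,96):
  B=np.radians(A);u=np.cos(B)*M[:,0]+np.sin(B)*M[:,2]; print(A,np.round([proj("side",G+k*u)[0] for k in(31,60,80,100)],1).tolist())
c=int(proj("side",G+60*M[:,2])[0][0]);r0=int(proj("side",G)[0][1])
for r in range(r0+4,r0+60,3): print(r,c-13,' '.join(f"{int(v):3d}" for v in g[r,c-13:c+15]))
E
python3 rod.py
```

```text
time_s: 23.45
eef_pos: [512.4, -128.4, 393.5]
tcp_rot: [0.551, 0.834, -0.0, -0.001]
force: [-0.5, -0.4, -0.5]
grip_width: 16.1
finger_force: 3.0
time_s: 24.15
eef_pos: [503.3, -106.2, 398.9]
tcp_rot: [0.551, 0.834, 0.0, -0.0]
force: [0.5, -1.6, 1.6]
grip_width: 15.8
finger_force: 3.0
[ 0.47210097 -1.64491737  1.57203151]
[ 503.3 -106.6  235.3]
48 [[330.1, 112.0], [331.6, 123.9], [332.6, 132.1], [333.7, 140.4]]
54 [[329.8, 112.3], [331.0, 124.4], [331.8, 132.8], [332.6, 141.1]]
60 [[329.5, 112.5], [330.3, 124.7], [330.9, 133.0], [331.5, 141.3]]
66 [[329.1, 112.5], [329.7, 124.7], [330.0, 132.9], [330.4, 141.1]]
72 [[328.8, 112.4], [329.0, 124.4], [329.1, 132.5], [329.3, 140.5]]
78 [[328.4, 112.1], [328.3, 123.8], [328.2, 131.7], [328.2, 139.4]]
84 [[328.1, 111.7], [327.7, 123.0], [327.4, 130.6], [327.1, 138.0]]
90 [[327.7, 111.2], [327.0, 121.9], [326.5, 129.1], [326.1, 136.2]]
96 [[327.4, 110.6], [326.4, 120.7], [325.7, 127.4], [325.1, 134.0]]
103 314  70  70  71  70  70  72  63  45  40  38  37  37  32  30  29  27  31  27  30  38  38  41  53  69  71  72  75  74
106 314  69  69  71  7
[... 1437 characters left out ...]
  79  78  80  77  80  77  68  68  76  90  84  65  71  98 118 109  83  71  71  73  72  74  73  73  71
145 314  81  80  79  78  78  74  71  75  87  88  87  83  66  63  61  70  93 113 110  85  71  73  73  73  73  72  72  71
148 314  62  63  63  62  62  61  62  63  61  61  62  60  65  71  76  71  84 103 109  96  86  78  70  69  69  70  74  89
151 314  64  64  61  64  63  62  61  61  61  61  63  72  99 127 110  80  83 104 113 101  93 103 114  88  65  62  61  67
154 314  63  63  62  62  64  63  63  64  63  62  63  62  64  67  73  80  88  92  98  96  91  84  74  67  66  65  61  60
157 314 116 100  80  74  73  70  66  62  68  79  88  99 106 104  79  70  71  70  71  74  85 107 119 121 121 121 119 118
```

The rod is in the mouth and has rotated to about 62°. I'll keep going.

```bash
python3 -m jog '[[[0.5,0,-0.1,0],[1,0,-0.3,0],[1.5,0,-0.4,0],[2,0,-0.5,0],[2.5,0,-0.6,0],[3,0,-0.7,0],[3.5,0,-0.7,0],[4,0,-0.8,0],[4.5,0,-0.8,0],[4.5,0,-0.8,0]]]'; python3 rod.py
```

```text
time_s: 25.35
eef_pos: [485.5, -64.8, 406.6]
tcp_rot: [0.551, 0.834, 0.0, -0.0]
force: [1.4, -0.3, 0.3]
grip_width: 16.3
finger_force: 3.0
[ 1.39114663 -0.32739512  0.27206683]
[485.9 -65.5 243.6]
48 [[335.3, 117.4], [336.9, 129.7], [337.9, 138.3], [339.0, 146.9]]
54 [[335.0, 117.7], [336.2, 130.3], [337.0, 138.9], [337.8, 147.6]]
60 [[334.6, 117.8], [335.5, 130.5], [336.0, 139.2], [336.6, 147.8]]
66 [[334.2, 117.8], [334.7, 130.4], [335.1, 139.0], [335.4, 147.5]]
72 [[333.8, 117.7], [334.0, 130.1], [334.1, 138.5], [334.2, 146.8]]
78 [[333.5, 117.4], [333.3, 129.5], [333.2, 137.6], [333.0, 145.6]]
84 [[333.1, 117.0], [332.6, 128.6], [332.2, 136.4], [331.9, 144.1]]
90 [[332.7, 116.4], [331.9, 127.5], [331.3, 134.9], [330.8, 142.1]]
96 [[332.4, 115.7], [331.2, 126.1], [330.4, 133.0], [329.7, 139.8]]
108 318  69  69  63  55  53  53  49  43  42  39  38  41  40  35  28  28  29  29  28  27  32  37  39  46  57  69  71  70
111 318  42  37  45  54  60  60  64  69  60  46  40  37  37  32  30  26  28  27  26  30  31  38  42  52  68  71  72  70
114 318  73  79  80  80  78  79  84  89  89  74  57
[... 1288 characters left out ...]
 122 122 123 122 123 118 101  78  69  70  72  74  76  75  77  76  74  72  73  74  85 105 119 121 122
150 318 103 114 116 119 121 123 122 122 110  87  77  74  70  72  70  72  77  90 109 117 117 116 117 117 119 123 122 123
153 318  62  63  64  67  67  70  69  77  86  78  75  81  89  94  96 100  99  99  95  72  60  61  59  63  75 100 120 122
156 318  61  64  63  64  62  63  64  63  64  63  67  69  71  72  71  71  69  63  61  61  62  62  61  63  63  67  88 112
159 318  62  61  60  61  61  62  64  62  63  65  68  71  74  72  72  72  68  63  62  60  64  62  61  60  61  62  63  74
162 318  64  64  62  63  64  62  63  62  63  66  70  72  74  74  73  75  77  75  71  62  62  60  63  60  60  61  61  62
```

The rod is now at about 84°. I'll centre over the tube and lower it.

```bash
python3 -m jog '[[[0.5,0,0,0],[0.9,0,0,0],[1.3,0,0,0],[1.3,0,0,0],[1.3,0,0.4,0],[1.3,0,0.8,0],[1.3,0,1.2,0],[1.3,0,1.6,0],[1.3,0,2,0],[1.3,0,2.4,0],[1.3,0,2.8,0],[1.3,0,2.8,0]]]' 255 5; python3 -c "
from h import *
go([481.2,-53.3,160])"
```

```text
time_s: 26.75
eef_pos: [480.6, -53.4, 378.0]
tcp_rot: [0.552, 0.834, -0.0, -0.001]
force: [-0.7, 0.6, -0.6]
grip_width: 15.9
finger_force: 5.0
grasp [480.4 -53.4 215. ] tool y yaw 23.1 tool x [-0.392  0.92   0.001] shift cm [-0.02  0.08  5.5 ] spin 0 j6 -0.655939227694297
```

```bash
python3 -m jog '[[[0,0,0.6,0],[0,0,1.2,0],[0,0,1.8,0],[0,0,2.4,0],[0,0,3,0],[0,0,3.6,0],[0,0,4.2,0],[0,0,4.8,0],[0,0,5.1,0],[0,0,5.1,0]]]' 255 8; python3 -m jog '[[[0,0,0.1,0],[0,0,0.2,0],[0,0,0.3,0],[0,0,0.4,0],[0,0,0.4,0],[0,0,0.4,0]]]'; python3 rod.py
```

```text
time_s: 27.75
eef_pos: [480.6, -53.3, 327.0]
tcp_rot: [0.552, 0.834, -0.0, -0.001]
force: [-0.3, 2.7, -2.2]
grip_width: 15.8
finger_force: 8.0
time_s: 28.35
eef_pos: [480.9, -53.4, 323.7]
tcp_rot: [0.552, 0.834, 0.0, 0.0]
force: [-1.1, 3.6, -0.2]
grip_width: 15.9
finger_force: 8.0
[-1.10308313  3.55324596 -0.20890312]
[480.9 -53.5 160.7]
48 [[334.2, 151.3], [335.6, 163.2], [336.7, 171.5], [337.7, 179.7]]
54 [[333.8, 151.5], [335.0, 163.5], [335.8, 171.8], [336.6, 180.1]]
60 [[333.5, 151.5], [334.3, 163.5], [334.9, 171.8], [335.4, 179.9]]
66 [[333.1, 151.4], [333.6, 163.3], [333.9, 171.4], [334.3, 179.4]]
72 [[332.7, 151.2], [332.9, 162.8], [333.0, 170.6], [333.1, 178.4]]
78 [[332.4, 150.8], [332.2, 162.0], [332.1, 169.6], [332.0, 177.0]]
84 [[332.0, 150.3], [331.5, 161.0], [331.2, 168.2], [330.9, 175.2]]
90 [[331.7, 149.7], [330.9, 159.8], [330.3, 166.5], [329.8, 173.1]]
96 [[331.3, 149.0], [330.2, 158.3], [329.5, 164.6], [328.8, 170.7]]
142 317 142 150 154 144 122  88  69  56  46  43  44  46  43  39  35  34  34  32  31  32  38  41  44  55  72  83 100 117
145 317  95  94  90  94 111 
[... 1431 characters left out ...]
  69  68  68  72  71  70  70  70  68  68  68  70  66  70  69  69  70  68  68  69  72  72  71  68  67
184 317  69  70  70  69  69  67  70  69  69  69  69  71  69  67  69  70  70  70  69  69  67  66  66  66  65  67  66  67
187 317  72  70  69  70  70  70  69  70  70  68  69  69  68  71  70  70  70  68  68  65  68  66  67  69  65  66  66  66
190 317  70  69  69  70  70  70  70  70  68  68  69  69  69  69  68  67  68  69  69  66  66  64  66  67  65  66  68  64
193 317  70  69  68  70  69  69  70  70  69  68  70  66  69  67  69  68  69  66  67  66  68  71  74  74  69  68  65  66
196 317  56  60  60  60  59  59  62  62  61  63  66  63  61  60  59  60  60  63  61  61  63  62  63  64  63  65  64  64
```

```bash
python3 -m jog '[[[0,0,0.1,0],[0,0,0.2,0],[0,0,0.3,0],[0,0,0.3,0],[0,0,0.3,0]]]' 255 15; python3 -m jog '[[[0,0,0.1,0],[0,0,0.2,0],[0,0,0.3,0],[0,0,0.3,0],[0,0,0.3,0]]]'; python3 -m jog '[[[0,0,0.1,0],[0,0,0.2,0],[0,0,0.3,0],[0,0,0.3,0],[0,0,0.3,0]]]'
```

```text
time_s: 29.05
eef_pos: [480.9, -53.3, 321.0]
tcp_rot: [0.552, 0.834, 0.0, 0.0]
force: [-1.6, 4.4, 4.9]
grip_width: 15.8
finger_force: 15.0
time_s: 29.55
eef_pos: [481.1, -53.8, 319.5]
tcp_rot: [0.551, 0.834, -0.0, 0.001]
force: [-6.7, 4.0, 21.3]
grip_width: 15.8
finger_force: 15.0
time_s: 30.05
eef_pos: [481.3, -54.4, 316.8]
tcp_rot: [0.551, 0.834, -0.001, 0.002]
force: [-6.2, 0.1, 21.7]
grip_width: 16.0
finger_force: 15.0
```

The push saturated at 21 N at the right height, so the collar is seated on the rim. I'll draw the dipstick out.

```bash
python3 -m jog '[[[0,0,-0.6,0],[0,0,-1.6,0],[0,0,-3,0],[0,0,-4.5,0],[0,0,-6,0],[0,0,-7.5,0],[0,0,-9,0],[0,0,-10.5,0],[0,0,-12,0],[0,0,-13.5,0],[0,0,-14,0],[0,0,-14,0]]]' 255 20; python3 -c "
from h import *
go([496.7,333.5,290])"; python3 rod.py | head -12
```

```text
time_s: 31.25
eef_pos: [481.0, -53.5, 455.3]
tcp_rot: [0.552, 0.834, 0.0, 0.001]
force: [-0.8, 0.4, -0.2]
grip_width: 15.4
finger_force: 20.0
grasp [481.2 -53.6 292.3] tool y yaw 23.1 tool x [-0.392  0.92  -0.001] shift cm [35.01 16.59  0.21] spin 0 j6 -0.6559525721258933
[-0.77506396  0.38930178 -0.18873295]
[480.2 -53.4 290.8]
48 [[338.7, 100.6], [340.4, 113.5], [341.5, 122.4], [342.6, 131.3]]
54 [[338.3, 101.0], [339.6, 114.1], [340.5, 123.2], [341.4, 132.2]]
60 [[338.0, 101.2], [338.9, 114.5], [339.5, 123.5], [340.1, 132.6]]
66 [[337.6, 101.3], [338.1, 114.5], [338.4, 123.5], [338.8, 132.4]]
72 [[337.1, 101.2], [337.3, 114.3], [337.4, 123.1], [337.5, 131.8]]
78 [[336.7, 100.9], [336.5, 113.7], [336.4, 122.3], [336.2, 130.8]]
84 [[336.3, 100.5], [335.8, 112.9], [335.4, 121.2], [335.0, 129.3]]
90 [[336.0, 100.0], [335.0, 111.8], [334.4, 119.7], [333.8, 127.4]]
96 [[335.6, 99.3], [334.3, 110.5], [333.5, 117.9], [332.7, 125.1]]
90 322  71  70  69  70  71  62  51  40  36  35  38  35  33  26  27  25  22  25  24  26  31  34  37  52  68  69  71  70
```

```bash
python3 -m jog '[[[1,0.5,0,0],[3,1.4,0,0],[6,2.8,0,0],[9.5,4.5,0,0],[13,6.2,0,0],[17,8.1,0,0],[21,10,0,0],[25,11.9,0,0],[29,13.8,0,0],[32,15.2,0,0],[34,16.1,0,0],[35,16.6,0,0]]]'; python3 -m jog '[[[0,0,1.5,0],[0,0,3,0],[0,0,3.5,0],[0,0,3.5,0]]]'
python3 - <<'E'
from h import *
b=avg();np.save('s9.npy',b);g=b.mean(2)
s=get_state();M=R.from_quat(s["tcp_rot"]).as_matrix();G=s["eef_pos"]+163*M[:,2];go([496.7,333.5,154])
for A in(78,84,90,96,102):
  B=np.radians(A);u=np.cos(B)*M[:,0]+np.sin(B)*M[:,2]; print(A,np.round([proj("side",G+k*u)[0] for k in(29,60,80,100,134)],1).tolist())
q=proj("side",G)[0].astype(int)
for r in range(q[1]+10,q[1]+75,3): print(r,q[0]-13,' '.join(f"{int(v):3d}" for v in g[r,q[0]-13:q[0]+15]))
E
```

```text
time_s: 32.65
eef_pos: [495.8, 336.1, 453.9]
tcp_rot: [0.551, 0.835, -0.0, -0.001]
force: [-0.2, -0.7, 0.3]
grip_width: 15.9
finger_force: 20.0
time_s: 33.05
eef_pos: [496.1, 333.2, 418.7]
tcp_rot: [0.552, 0.834, -0.001, -0.001]
force: [0.3, -0.1, -0.1]
grip_width: 15.9
finger_force: 20.0
grasp [497.  333.6 257.5] tool y yaw 23.0 tool x [-0.391  0.92   0.   ] shift cm [ 1.000e-02 -5.000e-02  1.035e+01] spin 0 j6 0.07386776850937825
78 [[292.8, 219.4], [293.3, 236.1], [293.6, 246.5], [293.9, 256.7], [294.4, 273.3]]
84 [[292.4, 218.5], [292.5, 234.0], [292.6, 243.7], [292.7, 253.0], [292.8, 268.3]]
90 [[292.1, 217.4], [291.8, 231.7], [291.7, 240.5], [291.5, 249.0], [291.3, 262.8]]
96 [[291.7, 216.1], [291.1, 229.0], [290.8, 237.0], [290.4, 244.6], [289.9, 256.9]]
102 [[291.4, 214.7], [290.5, 226.2], [289.9, 233.2], [289.4, 239.9], [288.5, 250.7]]
213 279 169 168 160 133  83  60  57  57  57  55  52  50  49  49  50  52  54  61  64  56  53  54  58  56  68 106 152 168
216 279 171 170 170 158 123  78  58  57  59  63  72  82  84  83  81  82  84  84  82  82  92 107 105 100 119 146 165 172
219
[... 1696 characters left out ...]
 104 105 104 105 105 107 104 103  95  88  87  89  91  99 105 106 105 104 104 107 139 179 166 110  85
264 279 105 105 104 105 106 105 103 105 105 104 102 101 103 116 124 141 156 158 181 189 189 182 159 120 143 187 176 150
267 279 147 165 159 178 188 187 193 205 215 217 216 217 217 219 220 220 220 219 219 220 219 219 218 192 134 154 198 176
270 279 219 219 218 217 218 219 218 218 219 218 218 218 217 217 217 212 203 204 216 219 219 219 219 209 166 129 161 201
273 279 188 150 132 130 130 148 193 216 219 219 217 206 171 157 152 143 129 133 176 215 219 219 219 217 198 140 122 166
276 279 153 105  93  93  96 123 173 209 216 218 216 197 148 108  98  98  96 120 174 216 220 219 219 219 212 178 122 135
```

The rod hangs plumb, at column 292 with the tip near row 263. I'll lower it between the rest's cheeks and lever it level over the handle-side notch at a light grip.

```bash
python3 -m jog '[[[0,0,2,0],[0,0,4.5,0],[0,0,7,0],[0,0,9,0],[0,0,10,0],[0,0,10.3,0],[0,0,10.3,0],[0,0,10.3,0]]]' 255 20; python3 -m jog '[[[-1,0,0,0],[-2.3,0,0,0],[-3.2,0,0,0],[-4.1,0,0.1,0],[-5,0,0.3,0],[-5.9,0,0.5,0],[-6.7,0,0.8,0],[-7.5,0,1.2,0],[-8.3,0,1.7,0],[-9.1,0,2.2,0],[-9.1,0,2.2,0]]]' 255 3
cat > rod2.py <<'E'
from h import *
import sys
g=avg().mean(2);print(get_state()["force"])
s=get_state();M=R.from_quat(s["tcp_rot"]).as_matrix();G=s["eef_pos"]+163*M[:,2];print(np.round(G,1), "local x", -34+(G-[527.7,260.8,0])@[-.392,.92,0])
for A in map(int,sys.argv[1:]):
  B=np.radians(A);u=np.cos(B)*M[:,0]+np.sin(B)*M[:,2]; print(A,np.round([proj("side",G+k*u)[0] for k in(29,45,60,80,100,134)],1).tolist())
q=proj("side",G)[0].astype(int)
for r in range(q[1]+8,q[1]+66,3): print(r,q[0]-10,' '.join(f"{int(v):3d}" for v in g[r,q[0]-10:q[0]+22]))
E
python3 rod2.py 20 30 40 50 60 70 90
```

```text
time_s: 34.05
eef_pos: [497.0, 333.9, 317.8]
tcp_rot: [0.552, 0.834, 0.001, 0.001]
force: [0.3, -0.3, -0.4]
grip_width: 16.1
finger_force: 20.0
time_s: 35.15
eef_pos: [532.2, 248.8, 293.6]
tcp_rot: [0.552, 0.834, -0.001, -0.0]
force: [0.2, 0.4, -0.7]
grip_width: 16.2
finger_force: 3.0
[-0.23264354  0.05344726 -1.50844701]
[532.  250.  131.6] local x -45.63865206447829
20 [[285.4, 239.3], [286.8, 246.9], [288.2, 254.2], [290.0, 264.1], [291.9, 274.3], [295.3, 292.2]]
30 [[285.2, 240.3], [286.5, 248.4], [287.7, 256.1], [289.4, 266.6], [291.1, 277.2], [294.0, 295.7]]
40 [[285.0, 240.9], [286.1, 249.2], [287.1, 257.1], [288.6, 267.7], [290.0, 278.4], [292.5, 296.8]]
50 [[284.6, 241.0], [285.6, 249.3], [286.4, 257.1], [287.6, 267.5], [288.8, 277.9], [290.8, 295.7]]
60 [[284.3, 240.6], [285.0, 248.7], [285.6, 256.1], [286.5, 266.1], [287.4, 275.9], [288.9, 292.5]]
70 [[283.8, 239.8], [284.3, 247.4], [284.8, 254.3], [285.4, 263.5], [286.0, 272.6], [287.0, 287.6]]
90 [[283.0, 237.0], [283.0, 243.0], [283.0, 248.4], [283.0, 255.5], [283.1, 262.4], [283.1, 273.6]]
233 272 171 167 146  92  55  
[... 1990 characters left out ...]
 104 104 104 103 105
278 272 106 106 106 106 105 107 103  98 100 100 100 102 110 121 109 106 130 148 144 122 102  99  99 102 127 167 186 197 209 212 207 216
281 272 196 204 216 215 202 177 136 106 102 102 101 102 102 104 104 102 120 141 146 132 107 102 102 107 144 196 218 219 219 218 219 219
284 272 219 219 219 220 219 218 198 142 107 103 104 103 104 102  96  96 108 136 151 139 114 103 101 104 133 185 216 219 218 218 218 219
287 272 209 199 191 190 193 195 186 158 116 101 103 102 100  97  96  94  94 113 127 124 112 104  99 102 132 183 213 219 219 218 218 218
290 272 187 186 175 153 140 128 107  99 101 103 102 102 101  98  95  97 101 119 139 150 134 112 106 110 141 185 208 218 219 218 218 219
```

It has rotated to about 50° as planned. I'll continue the arc to level.

```bash
python3 -m jog '[[[-0.6,0,0.6,0],[-1.3,0,1.2,0],[-1.9,0,1.9,0],[-2.4,0,2.6,0],[-2.8,0,3.4,0],[-3.2,0,4.3,0],[-3.5,0,5.2,0],[-3.8,0,6,0],[-3.9,0,6.8,0],[-4,0,7.6,0],[-4,0,7.7,0],[-4,0,7.7,0]]]' 255 3;python3 rod2.py 0 5 10 20 40
```

```text
time_s: 36.55
eef_pos: [547.6, 213.1, 217.3]
tcp_rot: [0.551, 0.834, -0.0, -0.0]
force: [0.7, -1.4, -0.2]
grip_width: 15.8
finger_force: 3.0
[ 0.13668555 -0.13295487 -0.20381018]
[548.  213.2  55. ] local x -85.77891310349435
0 [[282.0, 250.5], [283.3, 256.0], [284.6, 261.3], [286.4, 268.6], [288.2, 276.2], [291.5, 289.8]]
5 [[281.9, 251.4], [283.3, 257.3], [284.6, 263.1], [286.3, 271.0], [288.1, 279.1], [291.4, 293.7]]
10 [[281.9, 252.1], [283.2, 258.5], [284.5, 264.6], [286.2, 273.0], [288.0, 281.7], [291.2, 297.1]]
20 [[281.8, 253.4], [283.1, 260.4], [284.3, 267.1], [285.9, 276.3], [287.6, 285.7], [290.5, 302.2]]
40 [[281.4, 254.7], [282.4, 262.3], [283.4, 269.5], [284.7, 279.2], [286.0, 289.0], [288.2, 305.8]]
248 269  85  86  81  70  57  57  59  71  79  83  86  84  84  84  82  84  84  83  81  84  89  85  84  86  85  85  87  87  86  86  86  85
251 269  89  89  88  85  74  67  70  82  85  85  84  83  82  87  93  89  84  84  83  95 105 108 108 108 108 108 106 109 108 108 105 101
254 269 108 109 109 110 110 110 106 102  93  87  84  87 107 141 161 151 116  97 101 106 106 106 106 107 
[... 1643 characters left out ...]
 142 186 211 219 220
293 269 190 192 191 191 190 187 179 164 167 172 161 150 147 146 142 110  96 101 130 169 180 185 184 186 189 189 188 188 189 193 208 219
296 269 186 190 191 192 190 190 188 187 187 187 186 187 188 184 169 127 100  95 110 147 182 189 188 189 189 191 191 190 189 191 198 211
299 269 125 164 187 189 189 188 188 187 187 186 186 187 186 185 183 176 144 106  96 115 157 183 188 188 188 190 191 190 189 190 191 200
302 269 178 186 190 189 189 188 188 187 189 186 186 186 188 185 184 177 155 127 126 141 167 190 193 188 188 190 191 190 184 173 179 182
305 269 160 153 148 145 138 135 151 181 188 188 185 187 186 186 186 181 168 136 144 148 150 147 147 163 183 189 190 191 183 152 112 103
```

The rod matches the level projection, with its tip near row 289.5. I'll grip firmly, lift and check.

```bash
python3 -m jog '[[[0,0,0,0],[0,0,0,0],[0,0,0,0],[0,0,0,0],[0,0,-0.3,0],[0,0,-0.9,0],[0,0,-1.8,0],[0,0,-2.9,0],[0,0,-3.9,0],[0,0,-4.4,0],[0,0,-4.5,0],[0,0,-4.5,0]]]' 255 50; python3 -m jog '[[[0,0,0,0],[0,0,0,0],[0,0,0,0],[0,0,0,0],[0,0,0,0]]]'; python3 rod2.py 0 5 10 -5
python3 - <<'E'
from h import *
b=snapshot("side").astype(float)
# pin/lever check vs start: sleeve region unchanged?
a=cv2.imread("pics/side0.png")[:,:,::-1].astype(float); blobs(a[95:215,280:385],b[95:215,280:385],30)
print(proj("side",[482.9,-166.2,159])-[280,95],proj("side",[482.9,-166.2,120])-[280,95])
blobs(a[225:380,150:235],b[225:380,150:235],30)
E
```

```text
time_s: 37.95
eef_pos: [547.8, 213.0, 262.9]
tcp_rot: [0.552, 0.834, 0.0, 0.0]
force: [0.3, -0.6, -0.9]
grip_width: 15.8
finger_force: 50.0
time_s: 38.45
eef_pos: [547.8, 213.0, 262.5]
tcp_rot: [0.552, 0.834, -0.0, -0.0]
force: [-0.4, 0.3, -1.2]
grip_width: 16.0
finger_force: 50.0
[ 0.37949023  0.17585372 -0.54907409]
[547.8 213.   99.6] local x -85.80965382693121
0 [[282.0, 234.4], [283.4, 239.8], [284.7, 245.1], [286.6, 252.4], [288.5, 259.9], [291.9, 273.4]]
5 [[282.0, 235.3], [283.4, 241.2], [284.7, 247.0], [286.5, 254.9], [288.4, 263.0], [291.8, 277.6]]
10 [[282.0, 236.1], [283.3, 242.5], [284.6, 248.7], [286.4, 257.1], [288.3, 265.8], [291.6, 281.2]]
-5 [[282.0, 233.4], [283.4, 238.3], [284.7, 243.0], [286.5, 249.6], [288.5, 256.4], [291.9, 268.7]]
232 269  92  91  85  65  54  54  62  74  81  83  83  82  83  83  83  83  84  82  81  78  81  83  82  82  81  81  81  81  82  81  81  82
235 269  83  83  82  74  61  61  71  80  84  85  83  82  85  93  97  92  83  81  85  80  81  82  87  93  85  82  84  84  84  82  81  82
238 269 142 142 141 142 144 152 157 144 112  92  84  83 105 139
[... 2006 characters left out ...]
19 219 209 164 117 102 104 102 102  97  98  98 103 104 104 102 102 104 103 104 102 105 139 192 217 219 218
286 269 218 218 218 217 213 205 205 207 186 133 102 103 100  97  97 100 100 103 106 105 104 102 104 103 102 102 105 131 183 215 219 218
289 269 182 185 188 189 184 182 179 176 168 137 104 100 100  96  97 100 103 104 104 103 104 103 103 103 103 101 105 135 181 205 216 218
[0, 0, 21, 18, 345] [9.8 8. ] -25.2
[55, 21, 7, 5, 27] [58.  23.1] 53.1
[0, 25, 45, 95, 1917] [11.1 72.2] -79.9
[52, 32, 8, 5, 25] [55.4 34.1] -49.0
[29, 75, 15, 22, 122] [36.7 83. ] -41.8
[20, 92, 4, 5, 17] [21.4 94.1] -33.8
[[57.80374009 22.98949304]] [[56.66729862 36.29993199]]
[72, 16, 13, 31, 317] [79.2 32.2] -63.3
```

The rod is level, with its tip near (291,273). The pin top shows at its seated position, and the lever sleeve and the other things look unchanged, so I'll hand in.

```bash
python3 -c "
from cell import *
print(job_done())"
```

```text
the job is handed in; nothing more can be done
None
```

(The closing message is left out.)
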